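# Fetch the tape roll from behind the packing stock

### The job

The roll of tape in the grey stock tray is hemmed in by the carton, the mailing tube and the bundle of pads: stand all three upright on the black rubber mat, then fetch the roll and set it over the post of the tape stand, flat on its base. Then put the carton, the tube and the bundle back upright in the tray, each where it stood at the start and turned the same way, and leave the stapler, marker and tape measure alone.

Things in the scene. Friction and masses are not known exactly. Their poses are not given: they have to be found in the camera images.
- carton: closed upright kraft carton with a strip of pale paper tape over its top, 44 (its x) x 60 (its y) x 120 mm high; origin at the centre of its underside, z up. Loose, about 0.11 to 0.22 kg. It starts in one of the tray's three outer places, which one varies
- tube: upright round cardboard mailing tube with a white end cap, 58 mm diameter, 110 mm high; origin at the centre of its underside, z up. Loose, about 0.08 to 0.17 kg. It starts in one of the tray's three outer places, which one varies
- pads: upright bundle of corrugated pads, a slab with brown stripes on its top and a white band round it, 30 (its x) x 64 (its y) x 100 mm high; origin at the centre of its underside, z up. Loose, about 0.10 to 0.20 kg. It starts in one of the tray's three outer places, which one varies
- roll: roll of brown paper tape lying flat (hole upright), 60 mm outside diameter, 38 mm hole right through, 45 mm high; origin on its axis at its underside, z up. Loose, about 0.07 to 0.14 kg. It starts at the far side of the tray, with the three taller things about 10 to 30 mm from it in front and on both sides
- tray: fixed low grey plastic tray, 190 (its x) x 260 (its y) x 20 mm high with 5 mm walls and a 5 mm floor; origin at the centre of its underside, its +x away from the robot. Its three outer places carry pale paper squares (look only) centred at about (-32, 0), (15, 75) and (15, -75) mm in the tray's frame; the roll lies near (40, 0) mm. The three things stand within about 5 mm and 0.1 rad of square with these places, their x axes along the tray's x
- mat: fixed flat black rubber mat, the side area for setting things aside, 260 (its x) x 120 (its y) x 3 mm thick; origin at the centre of its underside, z up. The mat and the stand can change places between starts
- stand: fixed tape stand: a round grey base of 90 mm diameter and 10 mm thickness with an upright steel post of 16 mm diameter at its centre, tapered to 8 mm at the tip, which is 40 mm above the table; origin at the centre of its underside, z up. The roll belongs over the post, resting on the base (roll origin 10 mm above the stand's)
- stapler: bystander: black desk stapler lying beyond the work, 35 x 125 x 55 mm; origin at the centre of its underside. Leave it alone
- marker: bystander: black and white marker pen lying beyond the work, 16 x 135 x 16 mm; origin at the centre of its underside. Leave it alone
- tape_measure: bystander: grey and black tape measure standing at the right of the work (-y), 66 x 36 x 58 mm high; origin at the centre of its underside. Leave it alone
Not all that is in view belongs to the job. Leave any red look-alike of the pads alone.

How it is judged:
By the outcome, as a careful person would: the job done as asked, in the order asked, and still so for the second after the job is handed in, with the robot touching nothing.
It also fails if it takes over 144 s, if anything falls off the work surface, if the arm or the gripper's body presses on something with over 40 N, if the wrist force passes 120 N, or if a joint passes its speed limit or range.

### The arm

A 7-joint arm with a two-finger parallel gripper is mounted at the origin on the work surface. World frame = base frame: x ahead of the robot, y to its left, z up, the work surface at z = 0. Lengths are in m, angles in rad, forces in N, time in s.
With the tool pointing down it reaches from about 0.4 to 0.85 m from the base axis. Payload 10.4 kg.
Tool frame: the origin (TCP) lies between the finger pads; the fingertips stand 22 mm ahead of it and the grasp point (between the pads) lies 3 mm ahead of it (r.nose_length is the distance from the TCP to the fingertips, in m); z points along the fingers, y is the line along which they close (so a half turn about z gives the same grasp; the last joint's range is limited). The gripper opens to 87 mm and grips with 3 to 60 N. Pads are 19 mm wide; open, the fingers measure 117 mm over their backs; the gripper's body (75 mm by 190 mm) begins 51 mm behind the grasp point.
Start: joints at [1.296, 0.332, -0.065, 1.46, 0.022, 1.35, -0.088], TCP at [0.156, -0.605, 0.245] pointing down, gripper open.
Joint ranges: [-2.6, 2.6], [-0.5, 2.12], [-1.47, 1.34], [0.16, 2.42], [-1.27, 4.41], [0.06, 2.06], [-2.6, 2.6]. Speed limits (rad/s): [2.22, 2.22, 2.79, 2.79, 3.14, 3.14, 3.14].

### API

Orientations are given as a unit quaternion [x, y, z, w].
In Python, from bench import readout, cams, r gives the robot as it stands. The module is installed in compiled form; this text tells all that it offers.
- The arm moves only by the tool step_arm, never from a script. Its argument "deltas" is a list that holds one entry, the list of rows, each a list of 7 numbers: the turn, a rotation vector about the tool's x, y, z in rad, then the shift along the tool's x, y, z in m, then the opening in per cent of the stroke, from 0 (shut) to 100 (fully open). A call has 1 to 20 rows; each row is the pose to reach, as a shift and turn from the pose commanded when the call began, along the tool's axes at that moment; what a row does not reach only later rows make up. A row lasts 1/8 s, in which the tool goes at most 62.5 mm and 10.7 degrees, less where a joint would pass 70% of its speed; a pose out of reach is approached as far as the arm can. A call with a gripper value outside its range is refused whole. The fingers move at their own pace and stop on an object; "squeeze" is the grip in N (left out, the last holds). Time passes only in rows, so rows that repeat a pose let the fingers close. It gives the time, the measured TCP pose, the force, the opening and the grip force at its end, in the units of the state.
- readout.read_state(): the state, without advancing time (a new reading comes with each control period).
- cams.camera(name): name is "side" or "top" or "wrist"; returns a dict with "img" (400x640x3 uint8, red, green, blue), "fx", "fy", "cx", "cy" (pixels), "origin" and "rotation" of the camera in the world; the wrist camera has in their place "T_tool_cam" (4x4, takes a point from camera to tool coordinates, whose origin is the TCP and whose axes are the flange's). Camera axes: x right, y up, looking along -z (the intrinsics and any distortion apply to the point x, -y, -z); pixel columns grow to the right and rows downward; lengths in m; the calibration is good to about 2 mm. A picture is of the moment at which its call begins: read the wrist's pose just before it. There is no depth.
- r.close_job(): hands the job in; it is judged then, once.
The state is a dict: "time": time; "joint_positions": joint angles; "joint_vel": joint speeds; "joint_torque": joint torques, N m; "ee_pos": TCP position; "eef_rot": TCP orientation; "ft_force": force on the tool from outside, world axes, zero at the start; "torque": the same for the moment, N m; "width": finger opening in m; "grip_force": force on a finger pad.
Only numpy, scipy, OpenCV 4.12 (cv2) and the standard library are available. Lean on these libraries where they do the work, as an engineer would, in place of code of your own. Each camera call takes 0.05 s, during which the arm holds its last target. There are 200 camera calls.

## Working session

There is one attempt and no reset: what is moved stays moved. The work goes in short steps, Python scripts to look and compute and a tool call to move; the robot and the scene stay as the last step left them, time stands still between calls to the robot, and variables do not carry over. Pictures are saved under pics/ and viewed, at most 14 in all, crops included, and the job is handed in when it is done.

Besides the shell and the picture viewer there is one more tool, called as name(argument=value, ...), one argument or row to a line, values as JSON. step_arm: Moves the arm, as the interface text tells. Its arguments: {"type":"object","properties":{"deltas":{"type":"array"},"squeeze":{"type":"number"}},"required":["deltas"]}

```bash
mkdir -p pics
python3 - <<'E'
from bench import readout, cams, r
import cv2,numpy as np
s=readout.read_state();print(s)
for n in ["top","side"]:
    c=cams.camera(n);cv2.imwrite(f"pics/{n}0.png",c["img"][:,:,::-1]);print(n,{k:(np.round(v,4).tolist() if k!="img" else 0) for k,v in c.items()})
c=cams.camera("wrist");print({k:(np.round(v,4).tolist() if k!="img" else 0) for k,v in c.items()})
E
```

```text
{'time': 0.0, 'joint_positions': array([ 1.29637933,  0.33284805, -0.06469018,  1.4609671 ,  0.02162848,
        1.34988208, -0.08848798]), 'joint_vel': array([-9.68667103e-04,  3.89277655e-05,  5.13799958e-05,  7.52635526e-06,
        1.22631697e-03,  1.16707852e-03,  4.56124556e-05]), 'joint_torque': array([-6.63790361e-04, -6.23241091e+01,  2.44569633e-02, -3.89901531e+01,
       -6.13125530e-02,  3.93992686e-02,  1.37219831e-04]), 'ee_pos': array([ 0.15561843, -0.60494345,  0.24375646]), 'eef_rot': array([ 9.92081828e-01,  1.25591203e-01, -1.36429389e-04, -6.90825879e-04]), 'ft_force': array([-0.22772641, -0.69319996, -0.33372087]), 'torque': array([-0.02684596, -0.03205113,  0.0219819 ]), 'grip_force': 0.0, 'width': 0.08753287051189611}
top {'img': 0, 'fx': 433.1719, 'fy': 433.1719, 'cx': 307.6827, 'cy': 197.0152, 'origin': [0.4251, -0.0361, 1.1834], 'rotation': [0.037, -0.0455, -0.7005, 0.7113]}
side {'img': 0, 'fx': 474.1913, 'fy': 474.1913, 'cx': 317.296, 'cy': 188.1727, 'origin': [0.5115, 0.8953, 1.0327], 'rotation': [-0.0068, 0.3761, 0.926, -0.0329]}
{'img': 0, 'fx': 344.9126, 'fy': 344.9126, 'cx': 315.2369, 'cy': 204.1288, 'T_tool_cam': [[0.0011, 0.9565, 0.2919, 0.0799], [1.0, -0.0011, -0.0001, 0.001], [0.0003, 0.2919, -0.9565, -0.1398], [0.0, 0.0, 0.0, 1.0]]}
```

View pics/top0.png

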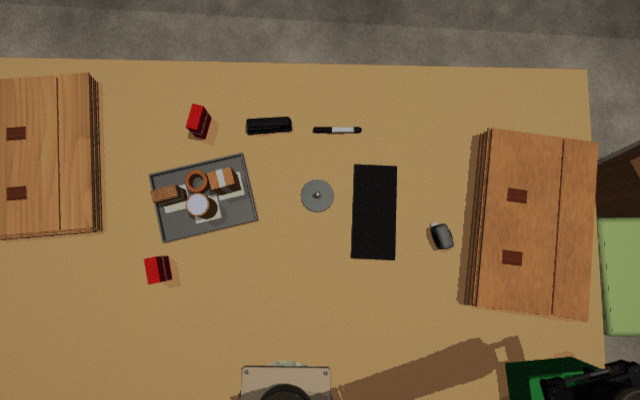

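View pics/side0.png

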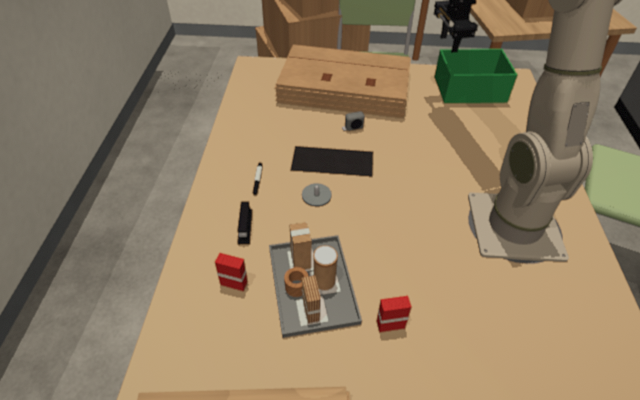

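```bash
cat > h.py <<'E'
from bench import readout, cams, r
import cv2,numpy as np
from scipy.spatial.transform import Rotation as R
def shot(n,save=None):
    s=readout.read_state();c=cams.camera(n)
    if n=="wrist":
        T=np.eye(4);T[:3,:3]=R.from_quat(s["eef_rot"]).as_matrix();T[:3,3]=s["ee_pos"];T=T@np.array(c["T_tool_cam"]);c["M"],c["o"]=T[:3,:3],T[:3,3]
    else:
        q=np.array(c["rotation"]);c["M"]=R.from_quat(q).as_matrix() if q.size==4 else q;c["o"]=np.array(c["origin"])
    if save: cv2.imwrite("pics/"+save,c["img"][:,:,::-1])
    return c
def pt(c,uv,z):
    uv=np.atleast_2d(np.asarray(uv,float));d=np.c_[(uv[:,0]-c["cx"])/c["fx"],-(uv[:,1]-c["cy"])/c["fy"],-np.ones(len(uv))]@c["M"].T
    return c["o"]+d*((z-c["o"][2])/d[:,2])[:,None]
def px(c,P):
    p=(np.atleast_2d(P)-c["o"])@c["M"];return np.c_[c["cx"]-c["fx"]*p[:,0]/p[:,2],c["cy"]+c["fy"]*p[:,1]/p[:,2]]
def yaw(s): return (R.from_quat(s["eef_rot"])).as_matrix()[:2,0]
def go(*tg):
    """tg: world x,y,z,yaw(of tool x) -> tool-frame rows [0,0,rz,dx,dy,dz]"""
    s=readout.read_state();M=R.from_quat(s["eef_rot"]).as_matrix();print("t",round(s["time"],2),"at",s["ee_pos"].round(4),"yaw",round(np.arctan2(M[1,0],M[0,0]),4),"w",round(s["width"],4))
    for x,y,z,a in tg:
        T=np.array([[np.cos(a),np.sin(a),0],[np.sin(a),-np.cos(a),0],[0,0,-1]])
        print(R.from_matrix(M.T@T).as_rotvec().round(4),(M.T@(np.array([x,y,z])-s["ee_pos"])).round(4))
E
python3 - <<'E'
from h import *
c=shot("top")
for n,uv,z in [("tray",[[150,175],[243,154],[257,221],[164,242]],.02),("mat",[[355,164],[397,166],[395,260],[351,258]],.003),("stand",[[317,196]],.01),("tubetop",[[199,204]],.11),("cartop",[[221,178]],.12),("padtop",[[166,194]],.1),("roll",[[196,181]],.045),("red",[[195,115],[155,270]],.1)]:
    print(n,pt(c,uv,z).round(3)[:,:2].tolist())
go((.5,.25,.40,0.252),(.5,.25,.40,0))
E
```

```text
tray [[0.615, 0.379], [0.677, 0.129], [0.495, 0.086], [0.435, 0.331]]
mat [[0.658, -0.179], [0.654, -0.296], [0.396, -0.288], [0.4, -0.169]]
stand [[0.566, -0.075]]
tubetop [[0.529, 0.221]]
cartop [[0.594, 0.167]]
padtop [[0.554, 0.307]]
roll [[0.597, 0.247]]
red [[0.759, 0.244], [0.366, 0.324]]
t 0.2 at [ 0.1557 -0.6051  0.2441] yaw 0.2518 w 0.087
[-0.0008  0.     -0.0002] [ 0.5465 -0.7425 -0.1553]
[-8.000e-04  1.000e-04  2.518e-01] [ 0.5465 -0.7425 -0.1553]
```

Run:
```python
from h import *
go((.5,-.25,.30,0.252),(.6,.243,.30,.252))
```

```text
t 0.2 at [ 0.1557 -0.6051  0.2441] yaw 0.2518 w 0.087
[-0.0008  0.     -0.0002] [ 0.4219 -0.2582 -0.0557]
[-0.0008  0.     -0.0002] [ 0.6416 -0.7107 -0.0554]
```

step_arm(
  deltas=[
    [[0,0,0,0.422,-0.258,-0.056,100],[0,0,0,0.422,-0.258,-0.056,100],[0,0,0,0.422,-0.258,-0.056,100],[0,0,0,0.422,-0.258,-0.056,100],[0,0,0,0.422,-0.258,-0.056,100],[0,0,0,0.422,-0.258,-0.056,100],[0,0,0,0.422,-0.258,-0.056,100],[0,0,0,0.422,-0.258,-0.056,100],[0,0,0,0.642,-0.711,-0.056,100],[0,0,0,0.642,-0.711,-0.056,100],[0,0,0,0.642,-0.711,-0.056,100],[0,0,0,0.642,-0.711,-0.056,100],[0,0,0,0.642,-0.711,-0.056,100],[0,0,0,0.642,-0.711,-0.056,100],[0,0,0,0.642,-0.711,-0.056,100],[0,0,0,0.642,-0.711,-0.056,100],[0,0,0,0.642,-0.711,-0.056,100],[0,0,0,0.642,-0.711,-0.056,100],[0,0,0,0.642,-0.711,-0.056,100],[0,0,0,0.642,-0.711,-0.056,100]],
  ],
)

```text
time: 2.7
ee_pos: [0.6008, 0.2416, 0.3008]
eef_rot: [0.992, 0.124, 0.0, 0.0]
ft_force: [0.1, 0.1, 0.2]
width: 0.087
grip_force: 0.0
```

Run:
```python
from h import *
c=shot("wrist","w1.png");import pickle;pickle.dump(c,open("w1.pkl","wb"))
go()
```

```text
t 2.75 at [0.6007 0.2419 0.3008] yaw 0.2499 w 0.0871
```

View pics/w1.png

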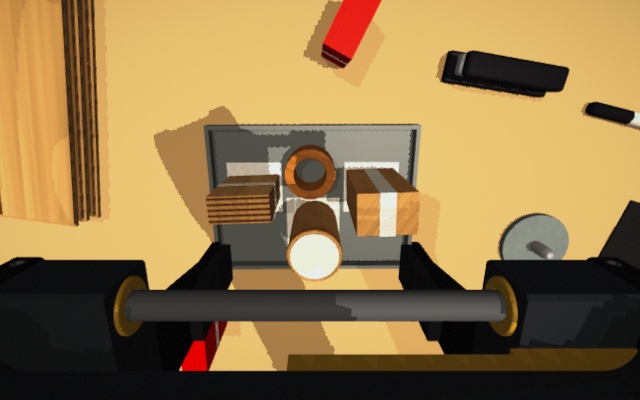

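Run:
```python
from h import *;import pickle
c=pickle.load(open("w1.pkl","rb"));im=c["img"]
cv2.imwrite("pics/w1c.png",cv2.resize(im[115:285,190:440,::-1],None,fx=3,fy=3,interpolation=cv2.INTER_CUBIC))
hsv=cv2.cvtColor(im,cv2.COLOR_RGB2HSV)
for v,u in [(208,240),(188,250),(215,370),(215,405),(180,365),(215,388),(180,380),(200,350),(255,314),(168,291),(188,310),(165,245),(160,340),(135,300),(174,255)]: print(u,v,hsv[v,u])
```

```text
240 208 [ 15 169 146]
250 188 [ 16 165  99]
370 215 [ 16 171 209]
405 215 [ 16 170 224]
365 180 [ 14 175  89]
388 215 [ 26  23 235]
380 180 [ 18  53 111]
350 200 [ 13 170  72]
314 255 [ 35  22 237]
291 168 [ 14 204 222]
310 188 [ 11 197  79]
245 165 [ 19  50 187]
340 160 [ 25  31 157]
300 135 [33 31 82]
255 174 [ 18  59 176]
```

View pics/w1c.png

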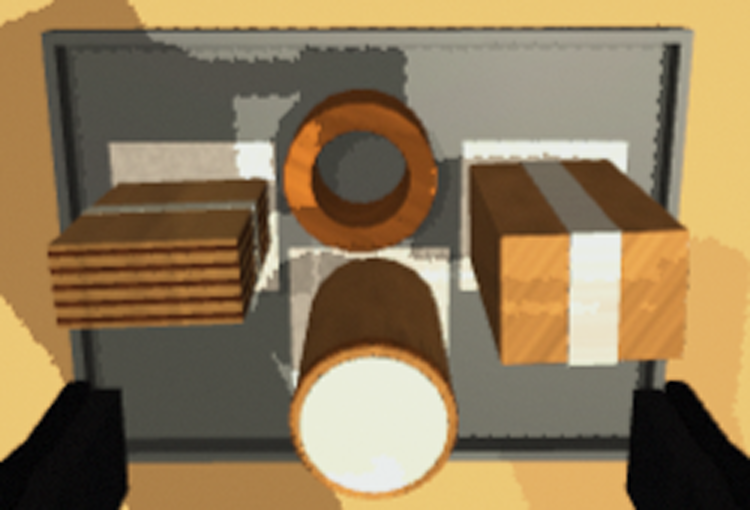

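```bash
cat > m.py <<'E'
from h import *
def big(mask,k=5):
    mask=cv2.morphologyEx(mask.astype(np.uint8)*255,cv2.MORPH_CLOSE,np.ones((k,k)))
    return max(cv2.findContours(mask,cv2.RETR_EXTERNAL,cv2.CHAIN_APPROX_NONE)[0],key=cv2.contourArea)[:,0,:]
def roi(m,a): 
    o=np.zeros_like(m);u0,v0,u1,v1=a;o[v0:v1,u0:u1]=m[v0:v1,u0:u1];return o
def rect(P):
    (cx,cy),(w,h),a=cv2.minAreaRect((P[:,:2]*1000).astype(np.float32));return (round(cx,1),round(cy,1)),(round(w,1),round(h,1)),round(a,2)
E
python3 - <<'E'
from m import *;import pickle
c=pickle.load(open("w1.pkl","rb"));H,S,V=[x.astype(int) for x in cv2.split(cv2.cvtColor(c["img"],cv2.COLOR_RGB2HSV))]
k=big(roi(V>150,(352,189,422,238)));print("carton",cv2.minAreaRect(k),rect(pt(c,k,.125)))
k=big(roi((V>118)|((S>120)&(V<80)),(203,196,272,226)),3);print("pads",cv2.minAreaRect(k),rect(pt(c,k,.105)))
k=big(roi((V>150),(285,225,344,284)));print("tube",cv2.fitEllipse(k),cv2.minEnclosingCircle((pt(c,k,.115)[:,:2]*1000).astype(np.float32)))
k=big(roi((S>150),(284,140,337,198)));print("roll",k.min(0),k.max(0),cv2.minEnclosingCircle((pt(c,k,.05)[:,:2]*1000).astype(np.float32)))
q=lambda L:[[190+a/3,115+b/3] for a,b in L]
print("carton man",pt(c,q([(501,235),(688,229),(684,358),(501,364)]),.125)[:,:2].round(4).tolist())
print("pads man",pt(c,q([(49,254),(238,247),(241,318),(58,326)]),.105)[:,:2].round(4).tolist())
print("roll hole", pt(c,q([(312,170),(410,168)]),.05)[:,:2].round(4).tolist())
print("tray",(T:=pt(c,q([(43,32),(692,30),(655,455),(85,460)]),.02)[:,:2]).round(4).tolist(),T.mean(0))
print("stand edge",pt(c,[[501,240],[568,240]],.01)[:,:2].tolist())
t=shot("top");H,S,V=[x.astype(int) for x in cv2.split(cv2.cvtColor(t["img"],cv2.COLOR_RGB2HSV))]
k=big(roi(V<40,(340,155,410,270)));print("mat",rect(pt(t,k,.003)))
k=big(roi((S<60),(295,175,340,217)));print("stand",cv2.minEnclosingCircle((pt(t,k,.01)[:,:2]*1000).astype(np.float32)))
E
```

```text
carton ((389.0, 213.0), (48.0, 64.0), 90.0) ((593.0, 164.2), (49.1, 63.0), 16.38)
pads ((237.0, 210.5), (29.0, 68.0), 90.0) ((552.6, 311.2), (31.2, 71.6), 14.35)
tube ((312.1146240234375, 258.23431396484375), (58.2422981262207, 67.15587615966797), 129.5455780029297) ((527.4244384765625, 222.9697723388672), 43.78717041015625)
roll [284 145] [335 197] ((598.8695678710938, 246.88607788085938), 31.63072395324707)
carton man [[0.6054, 0.2007], [0.6219, 0.1441], [0.5802, 0.1308], [0.5633, 0.1884]]
pads man [[0.5566, 0.343], [0.5748, 0.2817], [0.5502, 0.2753], [0.5317, 0.3359]]
roll hole [[0.5949, 0.2641], [0.605, 0.2279]]
tray [[0.6163, 0.3808], [0.681, 0.1311], [0.4999, 0.0848], [0.434, 0.3328]] [0.55778816 0.23239727]
stand edge [[0.564434961451772, -0.027556657402014073], [0.5868285126087256, -0.11513697760328573]]
mat ((527.4, -231.5), (116.9, 256.2), 88.03)
stand ((568.030517578125, -74.37971496582031), 44.16455078125)
```

Run:
```python
from m import *;import pickle
c=pickle.load(open("w1.pkl","rb"));H,S,V=[x.astype(int) for x in cv2.split(cv2.cvtColor(c["img"],cv2.COLOR_RGB2HSV))]
k=big(roi((V>190)&(S<60),(285,225,344,284)));print("tube",cv2.minEnclosingCircle((pt(c,k,.115)[:,:2]*1000).astype(np.float32)))
print("pred pads corners (crop px)")
for yw in(.27,):
  A=np.array([[np.cos(yw),-np.sin(yw)],[np.sin(yw),np.cos(yw)]])
  P=np.array([.5525,.309])+np.array([[15,32],[15,-32],[-15,-32],[-15,32]])/1000@A.T
  print(((px(c,np.c_[P,[.105]*4])-[190,115])*3).round(0).tolist())
print(readout.read_state()["joint_positions"].round(3))
Z=.287-np.pi/2
go((.593,.1655,.20,Z),(.593,.1655,.093,Z))
```

```text
tube ((527.1453247070312, 223.1155242919922), 25.708740234375)
pred pads corners (crop px)
[[47.0, 248.0], [237.0, 245.0], [242.0, 328.0], [57.0, 332.0]]
[ 0.026  0.443 -0.689  1.276  0.277  1.517 -1.95 ]
t 2.8 at [0.6006 0.2421 0.3008] yaw 0.2502 w 0.0867
[ 1.000e-04 -8.000e-04  1.534e+00] [-0.0264  0.0723  0.1008]
[ 1.000e-04 -8.000e-04  1.534e+00] [-0.0265  0.0722  0.2078]
```

step_arm(
  deltas=[
    [[0,0,1.534,-0.026,0.072,0.1,100],[0,0,1.534,-0.026,0.072,0.1,100],[0,0,1.534,-0.026,0.072,0.1,100],[0,0,1.534,-0.026,0.072,0.1,100],[0,0,1.534,-0.026,0.072,0.1,100],[0,0,1.534,-0.026,0.072,0.1,100],[0,0,1.534,-0.026,0.072,0.1,100],[0,0,1.534,-0.026,0.072,0.1,100],[0,0,1.534,-0.026,0.072,0.1,100],[0,0,1.534,-0.026,0.072,0.1,100],[0,0,1.534,-0.026,0.072,0.1,100]],
  ],
)

```text
time: 4.18
ee_pos: [0.5902, 0.1613, 0.1892]
eef_rot: [0.845, -0.535, -0.023, 0.017]
ft_force: [0.3, -1.2, -3.7]
width: 0.0871
grip_force: 0.0
```

Run:
```python
from h import *
c=shot("wrist","w2.png")
print(readout.read_state()["joint_positions"].round(3))
Z=.287-np.pi/2
go((.593,.1655,.093,Z))
```

```text
[-1.138  0.648  1.181  1.562 -0.596  1.398 -2.597]
t 4.22 at [0.5915 0.1613 0.1908] yaw -1.1349 w 0.0868
[0.0519 0.0118 0.1493] [-0.0017 -0.0081  0.0975]
```

View pics/w2.png

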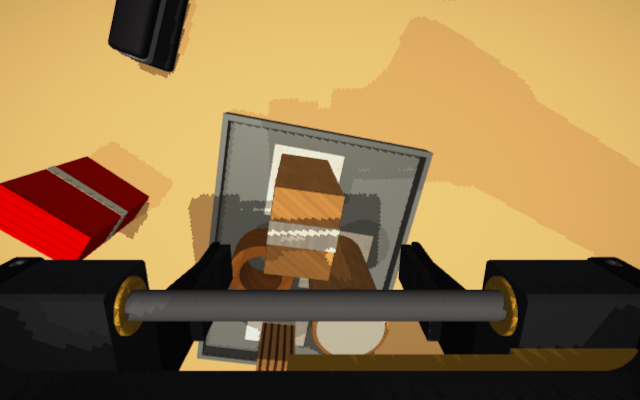

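Run:
```python
from h import *
go((.593,.1655,.26,.25),(.593,.1655,.26,1.0))
```

```text
t 4.22 at [0.5915 0.1613 0.1908] yaw -1.1349 w 0.0868
[ 0.0316  0.0482 -1.3841] [-0.0043  0.0004 -0.0693]
[ 0.0132  0.0634 -2.1339] [-0.0043  0.0004 -0.0693]
```

step_arm(
  deltas=[
    [[0.03,0.05,-1.384,-0.004,0,-0.069,100],[0.03,0.05,-1.384,-0.004,0,-0.069,100],[0.03,0.05,-1.384,-0.004,0,-0.069,100],[0.03,0.05,-1.384,-0.004,0,-0.069,100],[0.03,0.05,-1.384,-0.004,0,-0.069,100],[0.03,0.05,-1.384,-0.004,0,-0.069,100],[0.03,0.05,-1.384,-0.004,0,-0.069,100],[0.03,0.05,-1.384,-0.004,0,-0.069,100],[0.013,0.063,-2.134,-0.004,0,-0.069,100],[0.013,0.063,-2.134,-0.004,0,-0.069,100],[0.013,0.063,-2.134,-0.004,0,-0.069,100],[0.013,0.063,-2.134,-0.004,0,-0.069,100],[0.013,0.063,-2.134,-0.004,0,-0.069,100]],
  ],
)

```text
time: 5.85
ee_pos: [0.5928, 0.1653, 0.2579]
eef_rot: [0.875, 0.484, -0.002, -0.002]
ft_force: [-0.4, 0.0, -0.1]
width: 0.0867
grip_force: 0.0
```

Run:
```python
from h import *
print(readout.read_state()["joint_positions"].round(3))
Z=.287+np.pi/2
go((.593,.1655,.21,Z))
```

```text
[-0.927  0.369  0.764  1.499 -0.26   1.382 -0.708]
t 5.85 at [0.5928 0.1653 0.2579] yaw 1.0104 w 0.0867
[-0.006  -0.0016 -0.8474] [0.0003 0.0004 0.0479]
```

step_arm(
  deltas=[
    [[0,0,-0.847,0,0,0.048,100],[0,0,-0.847,0,0,0.048,100],[0,0,-0.847,0,0,0.048,100],[0,0,-0.847,0,0,0.048,100],[0,0,-0.847,0,0,0.048,100],[0,0,-0.847,0,0,0.048,100],[0,0,-0.847,0,0,0.048,100]],
  ],
)

```text
time: 6.72
ee_pos: [0.5924, 0.1655, 0.2095]
eef_rot: [0.601, 0.8, -0.001, -0.003]
ft_force: [-0.4, -0.6, -0.3]
width: 0.0871
grip_force: 0.0
```

Run:
```python
from h import *
c=shot("wrist","w3.png")
print(readout.read_state()["joint_positions"].round(3))
Z=.287+np.pi/2
go((.593,.1655,.093,Z))
```

```text
[-0.812  0.371  0.599  1.561 -0.218  1.283  0.102]
t 6.78 at [0.5924 0.1656 0.2094] yaw 1.854 w 0.0869
[-0.0057 -0.0032 -0.0038] [-0.0006  0.0012  0.1164]
```

View pics/w3.png

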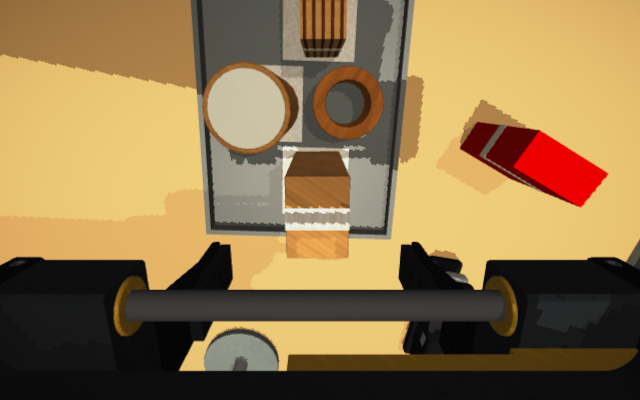

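step_arm(
  deltas=[
    [[0,0,0,0,0.001,0.05,100],[0,0,0,0,0.001,0.08,100],[0,0,0,0,0.001,0.105,100],[0,0,0,0,0.001,0.116,100],[0,0,0,0,0.001,0.116,100],[0,0,0,0,0.001,0.116,30],[0,0,0,0,0.001,0.116,30],[0,0,0,0,0.001,0.116,30],[0,0,0,0,0.001,0.116,30],[0,0,0,0,0.001,0.116,30]],
  ],
  squeeze=20,
)

```text
time: 8.02
ee_pos: [0.5926, 0.166, 0.0934]
eef_rot: [0.599, 0.801, -0.001, -0.003]
ft_force: [-0.2, -0.0, 0.1]
width: 0.0454
grip_force: 0.7
```

Run:
```python
from h import *
a=-.034;m=lambda d:(.5274+d*np.cos(a),-.2315+d*np.sin(a))
go((.593,.1655,.25,1.857),(*m(-.085),.25,a),(*m(-.085),.092,a))
```

```text
t 8.03 at [0.5926 0.166  0.0934] yaw 1.8571 w 0.0454
[-0.0059 -0.0033  0.0001] [-1.000e-04 -7.000e-04 -1.566e-01]
[-0.0071  0.0033  1.8911] [-0.3357 -0.2564 -0.1562]
[-0.0071  0.0033  1.8911] [-0.3362 -0.2554  0.0018]
```

step_arm(
  deltas=[
    [[0,0,0,0,0,0,30],[0,0,0,0,0,0,30],[0,0,0,0,0,0,30],[0,0,0,0,0,-0.04,30],[0,0,0,0,0,-0.09,30],[0,0,0,0,0,-0.13,30],[-0.006,-0.003,0.0,0,0,-0.156,30],[-0.006,0,0.18,-0.034,-0.026,-0.156,30],[-0.006,0,0.36,-0.067,-0.051,-0.156,30],[-0.006,0,0.54,-0.1,-0.077,-0.156,30],[-0.007,0,0.72,-0.134,-0.102,-0.156,30],[-0.007,0.003,0.9,-0.168,-0.128,-0.156,30],[-0.007,0.003,1.08,-0.201,-0.154,-0.156,30],[-0.007,0.003,1.26,-0.235,-0.18,-0.156,30],[-0.007,0.003,1.44,-0.268,-0.205,-0.156,30],[-0.007,0.003,1.62,-0.302,-0.23,-0.156,30],[-0.007,0.003,1.8,-0.336,-0.256,-0.156,30],[-0.007,0.003,1.891,-0.336,-0.256,-0.156,30],[-0.007,0.003,1.891,-0.336,-0.256,-0.156,30],[-0.007,0.003,1.891,-0.336,-0.256,-0.156,30]],
  ],
)

```text
time: 10.52
ee_pos: [0.443, -0.2282, 0.2496]
eef_rot: [1.0, -0.015, -0.0, -0.0]
ft_force: [0.2, 1.6, -1.2]
width: 0.0441
grip_force: 20.0
```

Run:
```python
from h import *
print(readout.read_state()["joint_positions"].round(3))
shot("top","t2.png")
a=-.034;m=lambda d:(.5274+d*np.cos(a),-.2315+d*np.sin(a))
go((*m(-.085),.092,a))
```

```text
[-0.634  0.026  1.055  1.822 -0.023  1.308 -1.175]
t 10.57 at [ 0.4431 -0.2282  0.2496] yaw -0.031 w 0.0438
[0.     0.0005 0.003 ] [-0.0005  0.0004  0.1576]
```

step_arm(
  deltas=[
    [[0,0,0.003,0,0,0.05,30],[0,0,0.003,0,0,0.1,30],[0,0,0.003,0,0,0.13,30],[0,0,0.003,0,0,0.15,30],[0,0,0.003,0,0,0.157,30],[0,0,0.003,0,0,0.158,30],[0,0,0.003,0,0,0.158,30],[0,0,0.003,0,0,0.158,60],[0,0,0.003,0,0,0.158,75],[0,0,0.003,0,0,0.158,100],[0,0,0.003,0,0,0.158,100],[0,0,0.003,0,0,0.158,100]],
  ],
)

```text
time: 12.08
ee_pos: [0.4429, -0.2289, 0.0918]
eef_rot: [1.0, -0.018, -0.0, 0.0]
ft_force: [-0.1, -1.2, -0.5]
width: 0.0826
grip_force: 0.0
```

Run:
```python
from h import *
print(readout.read_state()["joint_positions"].round(3))
P=(.5525,.309);Z=.275+np.pi/2
go((*readout.read_state()["ee_pos"][:2],.25,-.03),(*P,.25,Z),(*P,.089,Z))
```

```text
[-0.482  0.312  0.994  2.002 -0.313  0.988 -0.941]
t 12.07 at [ 0.4429 -0.2289  0.0918] yaw -0.0369 w 0.0826
[ 0.0002  0.0002 -0.0069] [-0.      0.     -0.1582]
[-1.0000e-04  4.0000e-04 -1.8827e+00] [ 0.0897 -0.5416 -0.1584]
[-1.0000e-04  4.0000e-04 -1.8827e+00] [ 0.0897 -0.5416  0.0026]
```

step_arm(
  deltas=[
    [[0,0,0,0,0,-0.03,100],[0,0,0,0,0,-0.08,100],[0,0,0,0,0,-0.14,100],[0,0,-0.18,0.009,-0.055,-0.158,100],[0,0,-0.36,0.018,-0.11,-0.158,100],[0,0,-0.54,0.027,-0.165,-0.158,100],[0,0,-0.72,0.036,-0.22,-0.158,100],[0,0,-0.9,0.045,-0.275,-0.158,100],[0,0,-1.08,0.054,-0.33,-0.158,100],[0,0,-1.26,0.063,-0.385,-0.158,100],[0,0,-1.44,0.072,-0.44,-0.158,100],[0,0,-1.62,0.081,-0.495,-0.158,100],[0,0,-1.8,0.09,-0.542,-0.14,100],[0,0,-1.883,0.09,-0.542,-0.12,100],[0,0,-1.883,0.09,-0.542,-0.12,100],[0,0,-1.883,0.09,-0.542,-0.12,100]],
  ],
)

```text
time: 14.08
ee_pos: [0.5534, 0.3087, 0.2126]
eef_rot: [0.605, 0.796, 0.0, 0.0]
ft_force: [0.3, -0.3, 1.1]
width: 0.0873
grip_force: 0.0
```

Run:
```python
from h import *
import pickle
c=shot("wrist","w4.png");pickle.dump(c,open("w4.pkl","wb"))
P=(.5525,.309);Z=.275+np.pi/2
go((*P,.089,Z))
```

```text
t 14.12 at [0.5534 0.3088 0.2129] yaw 1.8432 w 0.0869
[ 0.0012 -0.0004 -0.0026] [ 0.0004 -0.001   0.1239]
```

View pics/w4.png

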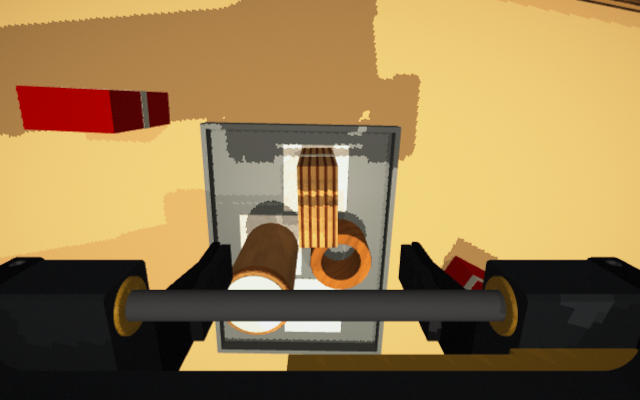

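Run:
```python
from m import *;import pickle
c=pickle.load(open("w4.pkl","rb"));H,S,V=[x.astype(int) for x in cv2.split(cv2.cvtColor(c["img"],cv2.COLOR_RGB2HSV))]
k=big(roi((S>110)&(V>60),(292,166,345,234)),3);print(rect(pt(c,k,.105)))
for v in (170,185,200,215,225,230):
    u=np.where((S[v,285:350]>110))[0]+285;a=u.min();b=u.max()+1;print(v,a,b,pt(c,[[a,v],[b,v]],.105)[:,:2].round(4).tolist())
```

```text
((555.4, 316.4), (35.2, 52.4), 15.96)
170 297 337 [[0.5322, 0.3339], [0.5602, 0.3417]]
185 298 337 [[0.5357, 0.3232], [0.5634, 0.331]]
200 298 337 [[0.5387, 0.3121], [0.5668, 0.3199]]
215 298 338 [[0.5417, 0.3006], [0.5709, 0.3088]]
225 299 350 [[0.5445, 0.293], [0.582, 0.3035]]
230 285 350 [[0.5352, 0.2862], [0.5833, 0.2996]]
```

Run:
```python
from h import *
go((.5545,.309,.089,.285+np.pi/2))
```

```text
t 14.12 at [0.5534 0.3088 0.2129] yaw 1.8432 w 0.0869
[ 0.0012 -0.0004 -0.0126] [-0.0002  0.0009  0.1239]
```

step_arm(
  deltas=[
    [[0,0,-0.013,0,0.001,0.05,100],[0,0,-0.013,0,0.001,0.09,100],[0,0,-0.013,0,0.001,0.115,100],[0,0,-0.013,0,0.001,0.124,100],[0,0,-0.013,0,0.001,0.124,100],[0,0,-0.013,0,0.001,0.124,15],[0,0,-0.013,0,0.001,0.124,15],[0,0,-0.013,0,0.001,0.124,15],[0,0,-0.013,0,0.001,0.124,15],[0,0,-0.013,0,0.001,0.124,15],[0,0,-0.013,0,0.001,0.124,15],[0,0,-0.013,0,0.001,0.124,15],[0,0,-0.013,0,0.001,0.124,15]],
  ],
)

```text
time: 15.75
ee_pos: [0.5537, 0.3096, 0.0875]
eef_rot: [0.598, 0.801, -0.0, -0.0]
ft_force: [0.1, 0.0, -1.1]
width: 0.0299
grip_force: 20.0
```

Run:
```python
from h import *
a=-.034;m=lambda d:(.5274+d*np.cos(a),-.2315+d*np.sin(a))
go((*m(.085),.25,a),(*m(.085),.088,a))
```

```text
t 15.75 at [0.5537 0.3096 0.0875] yaw 1.859 w 0.0299
[-2.000e-04  6.000e-04  1.893e+00] [-0.5383 -0.0985 -0.1623]
[-2.000e-04  6.000e-04  1.893e+00] [-5.382e-01 -9.840e-02 -3.000e-04]
```

step_arm(
  deltas=[
    [[0,0,0,0,0,-0.04,15],[0,0,0,0,0,-0.09,15],[0,0,0,0,0,-0.13,15],[0,0,0,0,0,-0.162,15],[0,0,0.18,-0.051,-0.009,-0.162,15],[0,0,0.36,-0.102,-0.019,-0.162,15],[0,0,0.54,-0.154,-0.028,-0.162,15],[0,0,0.72,-0.205,-0.037,-0.162,15],[0,0,0.9,-0.256,-0.047,-0.162,15],[0,0,1.08,-0.307,-0.056,-0.162,15],[0,0,1.26,-0.358,-0.066,-0.162,15],[0,0,1.44,-0.41,-0.075,-0.162,15],[0,0,1.62,-0.461,-0.084,-0.162,15],[0,0,1.8,-0.512,-0.094,-0.162,15],[0,0,1.893,-0.538,-0.098,-0.162,15],[0,0,1.893,-0.538,-0.098,-0.162,15],[0,0,1.893,-0.538,-0.098,-0.162,15]],
  ],
)

```text
time: 17.88
ee_pos: [0.6131, -0.2329, 0.2495]
eef_rot: [1.0, -0.016, -0.0, -0.0]
ft_force: [0.8, 0.6, -0.2]
width: 0.0297
grip_force: 20.0
```

Run:
```python
from h import *
a=-.034;m=lambda d:(.5274+d*np.cos(a),-.2315+d*np.sin(a))
go((*m(.085),.0865,a))
```

```text
t 17.88 at [ 0.6131 -0.2329  0.2495] yaw -0.0316 w 0.0297
[-0.0004  0.0005  0.0024] [-0.0006  0.0016  0.163 ]
```

step_arm(
  deltas=[
    [[0,0,0.002,0,0.002,0.05,15],[0,0,0.002,0,0.002,0.1,15],[0,0,0.002,0,0.002,0.135,15],[0,0,0.002,0,0.002,0.155,15],[0,0,0.002,0,0.002,0.162,15],[0,0,0.002,0,0.002,0.163,15],[0,0,0.002,0,0.002,0.163,15],[0,0,0.002,0,0.002,0.163,45],[0,0,0.002,0,0.002,0.163,60],[0,0,0.002,0,0.002,0.163,100],[0,0,0.002,0,0.002,0.163,100],[0,0,0.002,0,0.002,0.163,100],[0,0,0.002,0,0.002,0.163,100]],
  ],
)

```text
time: 19.5
ee_pos: [0.6127, -0.236, 0.0867]
eef_rot: [1.0, -0.018, -0.0, 0.0]
ft_force: [-0.0, -0.7, 0.5]
width: 0.0811
grip_force: 0.0
```

Run:
```python
from h import *
P=(.5271,.2231);Z=.25+np.pi/2
go((*P,.25,Z),(*P,.092,Z))
```

```text
t 19.5 at [ 0.6127 -0.236   0.0867] yaw -0.0359 w 0.0811
[-0.0000e+00  4.0000e-04 -1.8567e+00] [-0.1021 -0.4557 -0.1634]
[-0.0000e+00  4.0000e-04 -1.8567e+00] [-0.1021 -0.4557 -0.0054]
```

step_arm(
  deltas=[
    [[0,0,0,0,0,-0.03,100],[0,0,0,0,0,-0.08,100],[0,0,0,0,0,-0.14,100],[0,0,-0.18,-0.01,-0.045,-0.163,100],[0,0,-0.36,-0.02,-0.09,-0.163,100],[0,0,-0.54,-0.03,-0.135,-0.163,100],[0,0,-0.72,-0.04,-0.18,-0.163,100],[0,0,-0.9,-0.05,-0.225,-0.163,100],[0,0,-1.08,-0.06,-0.27,-0.163,100],[0,0,-1.26,-0.07,-0.315,-0.163,100],[0,0,-1.44,-0.08,-0.36,-0.163,100],[0,0,-1.62,-0.09,-0.405,-0.163,100],[0,0,-1.8,-0.102,-0.456,-0.14,100],[0,0,-1.857,-0.102,-0.456,-0.12,100],[0,0,-1.857,-0.102,-0.456,-0.12,100],[0,0,-1.857,-0.102,-0.456,-0.12,100]],
  ],
)

```text
time: 21.5
ee_pos: [0.5278, 0.2225, 0.2076]
eef_rot: [0.615, 0.789, 0.0, 0.0]
ft_force: [-0.3, 0.1, 0.3]
width: 0.087
grip_force: 0.0
```

Run:
```python
from m import *
c=shot("wrist","w5.png");H,S,V=[x.astype(int) for x in cv2.split(cv2.cvtColor(c["img"],cv2.COLOR_RGB2HSV))]
k=big((V>190)&(S<60),3);print(k.min(0),k.max(0),cv2.minEnclosingCircle((pt(c,k,.115)[:,:2]*1000).astype(np.float32)))
P=(.5271,.2231);Z=.25+np.pi/2
go((*P,.092,Z));print(px(c,[[*P,.115]]))
```

```text
[329  61] [400 137] ((538.257568359375, 306.6411437988281), 31.87153434753418)
t 21.55 at [0.528  0.2226 0.2077] yaw 1.8182 w 0.087
[ 0.0011 -0.0002 -0.0026] [ 0.0007 -0.0008  0.1157]
[[314.8754532  214.60694197]]
```

View pics/w5.png

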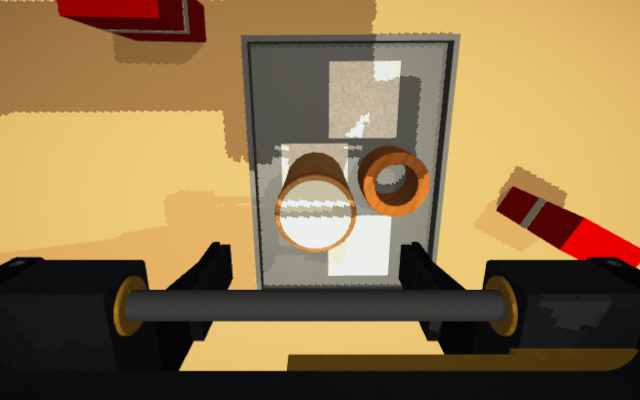

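step_arm(
  deltas=[
    [[0,0,0,0.001,-0.001,0.05,100],[0,0,0,0.001,-0.001,0.085,100],[0,0,0,0.001,-0.001,0.108,100],[0,0,0,0.001,-0.001,0.116,100],[0,0,0,0.001,-0.001,0.116,100],[0,0,0,0.001,-0.001,0.116,50],[0,0,0,0.001,-0.001,0.116,50],[0,0,0,0.001,-0.001,0.116,50],[0,0,0,0.001,-0.001,0.116,50],[0,0,0,0.001,-0.001,0.116,50],[0,0,0,0.001,-0.001,0.116,50]],
  ],
)

```text
time: 22.92
ee_pos: [0.5261, 0.2242, 0.0909]
eef_rot: [0.613, 0.79, 0.0, 0.0]
ft_force: [-0.3, 0.8, 2.9]
width: 0.0578
grip_force: 20.0
```

Run:
```python
from h import *
a=-.034;m=lambda d:(.5274+d*np.cos(a),-.2315+d*np.sin(a))
print(readout.read_state()["grip_force"]);go((*m(.0),.26,a))
```

```text
19.981453829677776
t 22.93 at [0.5261 0.2242 0.0909] yaw 1.821 w 0.0578
[ 1.000e-04 -1.000e-04  1.855e+00] [-0.4418 -0.1116 -0.1692]
```

step_arm(
  deltas=[
    [[0,0,0,0,0,-0.04,50],[0,0,0,0,0,-0.09,50],[0,0,0,0,0,-0.13,50],[0,0,0,0,0,-0.169,50],[0,0,0.18,-0.044,-0.011,-0.169,50],[0,0,0.36,-0.088,-0.022,-0.169,50],[0,0,0.54,-0.132,-0.033,-0.169,50],[0,0,0.72,-0.176,-0.044,-0.169,50],[0,0,0.9,-0.22,-0.055,-0.169,50],[0,0,1.08,-0.264,-0.066,-0.169,50],[0,0,1.26,-0.308,-0.077,-0.169,50],[0,0,1.44,-0.352,-0.088,-0.169,50],[0,0,1.62,-0.396,-0.1,-0.169,50],[0,0,1.8,-0.442,-0.112,-0.169,50],[0,0,1.855,-0.442,-0.112,-0.169,50],[0,0,1.855,-0.442,-0.112,-0.169,50],[0,0,1.855,-0.442,-0.112,-0.169,50],[0,0,1.855,-0.442,-0.112,-0.169,50]],
  ],
)

```text
time: 25.18
ee_pos: [0.5272, -0.231, 0.2597]
eef_rot: [1.0, -0.016, -0.0, -0.0]
ft_force: [0.3, -0.1, -1.6]
width: 0.0578
grip_force: 20.0
```

Run:
```python
from h import *
a=-.034;m=lambda d:(.5274+d*np.cos(a),-.2315+d*np.sin(a))
go((*m(.0),.0902,a))
```

```text
t 25.18 at [ 0.5272 -0.231   0.2597] yaw -0.0317 w 0.0578
[-0.0003  0.0001  0.0023] [0.0002 0.0005 0.1695]
```

step_arm(
  deltas=[
    [[0,0,0,0,0,0.05,50],[0,0,0,0,0,0.1,50],[0,0,0,0,0,0.14,50],[0,0,0,0,0,0.16,50],[0,0,0,0,0,0.168,50],[0,0,0,0,0,0.1695,50],[0,0,0,0,0,0.1695,50],[0,0,0,0,0,0.1695,80],[0,0,0,0,0,0.1695,100],[0,0,0,0,0,0.1695,100],[0,0,0,0,0,0.1695,100],[0,0,0,0,0,0.1695,100]],
  ],
)

```text
time: 26.68
ee_pos: [0.5269, -0.2318, 0.0902]
eef_rot: [1.0, -0.017, -0.0, 0.0]
ft_force: [-1.1, 0.2, -0.9]
width: 0.0865
grip_force: 0.0
```

Run:
```python
from h import *
P=(.5989,.2469);Z=.25+np.pi/2
go((*P,.15,Z),(*P,.036,Z))
```

```text
t 26.68 at [ 0.5269 -0.2318  0.0902] yaw -0.0339 w 0.0865
[-1.0000e-04  4.0000e-04 -1.8547e+00] [ 0.0557 -0.4809 -0.0599]
[-1.0000e-04  4.0000e-04 -1.8547e+00] [ 0.0558 -0.4809  0.0541]
```

Run:
```python
from h import *
P=(.5989,.2469)
go((*P,.20,.25))
```

```text
t 26.68 at [ 0.5269 -0.2318  0.0902] yaw -0.0339 w 0.0865
[ 2.000e-04  3.000e-04 -2.839e-01] [ 0.0557 -0.4809 -0.1099]
```

step_arm(
  deltas=[
    [[0,0,0,0,0,-0.03,100],[0,0,0,0,0,-0.08,100],[0,0,0,0,0,-0.13,100],[0,0,-0.05,0.006,-0.05,-0.15,100],[0,0,-0.1,0.012,-0.1,-0.15,100],[0,0,-0.15,0.018,-0.16,-0.15,100],[0,0,-0.2,0.025,-0.22,-0.15,100],[0,0,-0.25,0.032,-0.28,-0.15,100],[0,0,-0.284,0.039,-0.34,-0.15,100],[0,0,-0.284,0.046,-0.4,-0.14,100],[0,0,-0.284,0.052,-0.45,-0.12,100],[0,0,-0.284,0.056,-0.481,-0.11,100],[0,0,-0.284,0.056,-0.481,-0.11,100],[0,0,-0.284,0.056,-0.481,-0.11,100]],
  ],
)

```text
time: 28.42
ee_pos: [0.5995, 0.2457, 0.2004]
eef_rot: [0.992, 0.124, -0.0, 0.0]
ft_force: [0.1, -1.5, 0.4]
width: 0.0873
grip_force: 0.0
```

Run:
```python
from m import *
c=shot("wrist","w6.png");H,S,V=[x.astype(int) for x in cv2.split(cv2.cvtColor(c["img"],cv2.COLOR_RGB2HSV))]
k=big(roi((S>150)&(V>60),(230,130,410,290)),3);e=cv2.fitEllipse(k);print(k.min(0),k.max(0),cv2.minEnclosingCircle((pt(c,k,.05)[:,:2]*1000).astype(np.float32)))
t=shot("top","t3.png")
print(readout.read_state()["joint_positions"].round(3))
go((.5989,.2469,.034,.25))
```

```text
[280 158] [346 228] ((599.7271118164062, 246.81655883789062), 32.18953323364258)
[-1.117  0.554  0.943  1.494 -0.454  1.325 -1.457]
t 28.52 at [0.5996 0.2454 0.2008] yaw 0.2479 w 0.087
[ 0.0002 -0.0005 -0.0021] [-0.0004 -0.0017  0.1668]
```

View pics/w6.png

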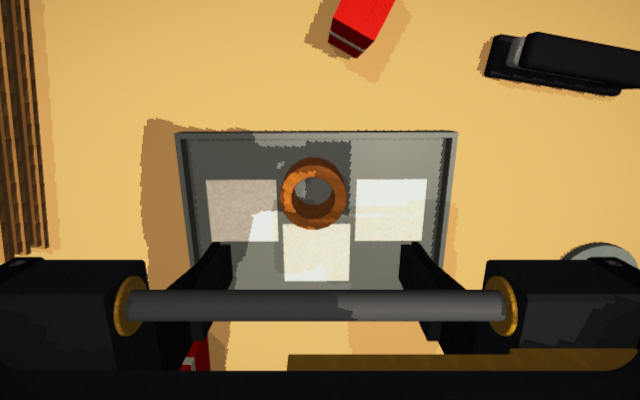

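step_arm(
  deltas=[
    [[0,0,0,-0.001,-0.002,0.055,100],[0,0,0,-0.001,-0.002,0.11,100],[0,0,0,-0.001,-0.002,0.145,100],[0,0,0,-0.001,-0.002,0.162,100],[0,0,0,-0.001,-0.002,0.167,100],[0,0,0,-0.001,-0.002,0.167,100],[0,0,0,-0.001,-0.002,0.167,45],[0,0,0,-0.001,-0.002,0.167,45],[0,0,0,-0.001,-0.002,0.167,45],[0,0,0,-0.001,-0.002,0.167,45],[0,0,0,-0.001,-0.002,0.167,45]],
  ],
  squeeze=15,
)

```text
time: 29.9
ee_pos: [0.5978, 0.2487, 0.0334]
eef_rot: [0.992, 0.125, -0.0, 0.0]
ft_force: [-0.3, -0.0, 3.7]
width: 0.06
grip_force: 15.0
```

Run:
```python
from m import *
t=shot("top","t4.png");H,S,V=[x.astype(int) for x in cv2.split(cv2.cvtColor(t["img"],cv2.COLOR_RGB2HSV))]
k=big(roi((S<60),(295,175,340,217)));print("stand",cv2.minEnclosingCircle((pt(t,k,.01)[:,:2]*1000).astype(np.float32)),pt(t,[[317.5,196]],.03)[0])
go((.5989,.2469,.16,.25),(.568,-.0744,.16,.25))
```

```text
stand ((568.030517578125, -74.37971496582031), 44.16455078125) [ 0.56359808 -0.07542948  0.03      ]
t 29.95 at [0.5978 0.2487 0.0334] yaw 0.25 w 0.0598
[-0.      0.0001  0.    ] [ 0.0006  0.002  -0.1266]
[-0.      0.0001  0.    ] [-0.1088  0.3057 -0.1266]
```

View pics/t4.png

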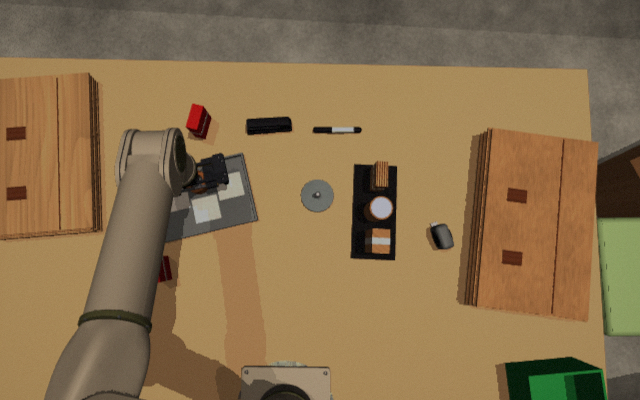

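step_arm(
  deltas=[
    [[0,0,0,0,0,-0.03,45],[0,0,0,0,0,-0.08,45],[0,0,0,0,0,-0.127,45],[0,0,0,-0.02,0.05,-0.127,45],[0,0,0,-0.036,0.1,-0.127,45],[0,0,0,-0.054,0.15,-0.127,45],[0,0,0,-0.072,0.2,-0.127,45],[0,0,0,-0.09,0.25,-0.127,45],[0,0,0,-0.109,0.306,-0.127,45],[0,0,0,-0.109,0.306,-0.127,45],[0,0,0,-0.109,0.306,-0.127,45]],
  ],
)

```text
time: 31.32
ee_pos: [0.5678, -0.0744, 0.16]
eef_rot: [0.992, 0.125, -0.0, -0.0]
ft_force: [0.9, -0.1, -1.2]
width: 0.0602
grip_force: 15.0
```

Run:
```python
from m import *;import pickle
c=pickle.load(open("w1.pkl","rb"));H,S,V=[x.astype(int) for x in cv2.split(cv2.cvtColor(c["img"],cv2.COLOR_RGB2HSV))]
k=big(roi((S<60),(490,200,582,280)),3);print("stand w1",k.min(0),k.max(0),cv2.minEnclosingCircle((pt(c,k,.01)[:,:2]*1000).astype(np.float32)))
s=shot("side","s5.png");H,S,V=[x.astype(int) for x in cv2.split(cv2.cvtColor(s["img"],cv2.COLOR_RGB2HSV))]
k=big(roi((S<60),(295,184,338,210)),3);print("stand side",k.min(0),k.max(0),cv2.minEnclosingCircle((pt(s,k,.01)[:,:2]*1000).astype(np.float32)))
cv2.imwrite("pics/s5c.png",cv2.resize(s["img"][110:260,230:430,::-1],None,fx=4,fy=4))
w=shot("wrist","w7.png")
go((.568,-.0744,.0385,.25))
```

```text
stand w1 [490 214] [581 279] ((552.2055053710938, -90.80199432373047), 70.32210540771484)
stand side [302 184] [330 205] ((565.861328125, -72.1704330444336), 44.84869384765625)
t 31.43 at [ 0.5681 -0.0731  0.1599] yaw 0.2523 w 0.0603
[-0.0004  0.0005  0.0023] [-0.0003  0.0012  0.1214]
```

View pics/s5c.png

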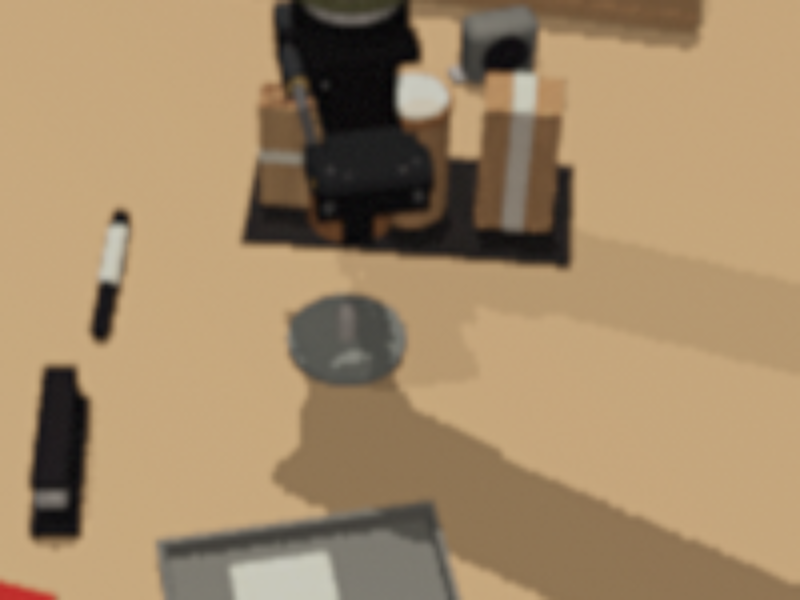

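View pics/w7.png

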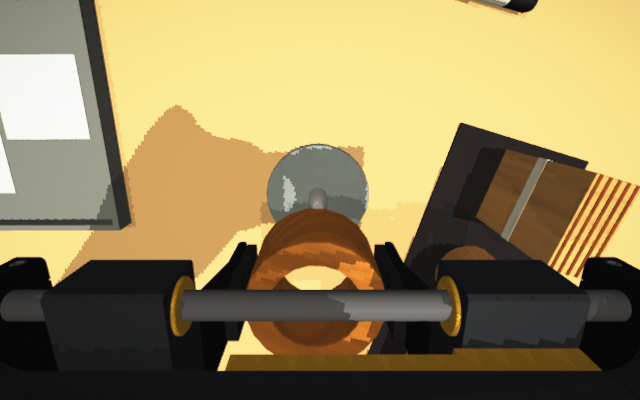

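step_arm(
  deltas=[
    [[0,0,0,-0.001,0.001,0.05,45],[0,0,0,-0.001,0.001,0.08,45],[0,0,0,-0.001,0.001,0.095,45],[0,0,0,-0.001,0.001,0.108,45],[0,0,0,-0.001,0.001,0.117,45],[0,0,0,-0.001,0.001,0.121,45],[0,0,0,-0.001,0.001,0.121,45],[0,0,0,-0.001,0.001,0.121,45]],
  ],
)

```text
time: 32.42
ee_pos: [0.5674, -0.0761, 0.0397]
eef_rot: [0.992, 0.125, 0.0, 0.0]
ft_force: [-1.5, -0.3, -1.3]
width: 0.0596
grip_force: 15.0
```

step_arm(
  deltas=[
    [[0,0,0,0,0,0.001,45],[0,0,0,0,0,0.001,80],[0,0,0,0,0,0.001,90],[0,0,0,0,0,0.001,90],[0,0,0,0,0,0.001,90],[0,0,0,0,0,-0.03,90],[0,0,0,0,0,-0.08,90],[0,0,0,0,0,-0.14,90],[0,0,0,0,0,-0.19,90],[0,0,0,-0.04,0,-0.21,90],[0,0,0,-0.04,0,-0.21,90],[0,0,0,-0.04,0,-0.21,90]],
  ],
)

```text
time: 33.92
ee_pos: [0.5286, -0.0851, 0.249]
eef_rot: [0.992, 0.125, 0.0, -0.0]
ft_force: [0.6, 1.2, -1.4]
width: 0.0781
grip_force: 0.0
```

Run:
```python
from m import *
w=shot("wrist","w8.png")
print(px(w,[[.567,-.0735,.055],[.567,-.0735,.04]]))
a=-.034;m=lambda d:(.5274+d*np.cos(a),-.2315+d*np.sin(a))
go((*m(0),.25,a),(.5269,-.2318,.0902,a))
```

```text
[[312.67416112 142.34338548]
 [312.79664583 140.54104523]]
t 33.98 at [ 0.5286 -0.0851  0.2487] yaw 0.2511 w 0.078
[1.000e-04 8.000e-04 2.851e-01] [-0.0375  0.1415 -0.0012]
[1.000e-04 8.000e-04 2.851e-01] [-0.038   0.1416  0.1586]
```

View pics/w8.png

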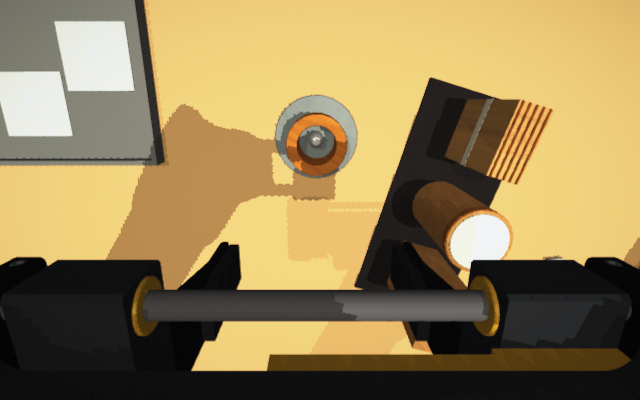

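step_arm(
  deltas=[
    [[0,0,0.1,-0.014,0.05,0,100],[0,0,0.2,-0.028,0.1,0,100],[0,0,0.285,-0.038,0.142,0,100],[0,0,0.285,-0.038,0.142,0,100],[0,0,0.285,-0.038,0.142,0.02,100],[0,0,0.285,-0.038,0.142,0.07,100],[0,0,0.285,-0.038,0.142,0.12,100],[0,0,0.285,-0.038,0.142,0.15,100],[0,0,0.285,-0.038,0.142,0.158,100],[0,0,0.285,-0.038,0.142,0.158,100],[0,0,0.285,-0.038,0.142,0.158,50],[0,0,0.285,-0.038,0.142,0.158,50],[0,0,0.285,-0.038,0.142,0.158,50],[0,0,0.285,-0.038,0.142,0.158,50],[0,0,0.285,-0.038,0.142,0.158,50],[0,0,0.285,-0.038,0.142,0.158,50]],
  ],
  squeeze=20,
)

```text
time: 35.98
ee_pos: [0.5269, -0.2329, 0.0915]
eef_rot: [1.0, -0.017, 0.0, 0.0]
ft_force: [0.6, 0.8, 4.0]
width: 0.0574
grip_force: 20.0
```

Run:
```python
from h import *
go((.527,.2235,.25,1.82))
```

```text
t 35.98 at [ 0.5269 -0.2329  0.0915] yaw -0.0348 w 0.0574
[ 2.0000e-04 -0.0000e+00 -1.8548e+00] [-0.0157 -0.4561 -0.1586]
```

step_arm(
  deltas=[
    [[0,0,0,0,0,-0.03,50],[0,0,0,0,0,-0.08,50],[0,0,0,0,0,-0.13,50],[0,0,0,0,0,-0.159,50],[0,0,-0.18,-0.002,-0.045,-0.159,50],[0,0,-0.36,-0.003,-0.09,-0.159,50],[0,0,-0.54,-0.005,-0.135,-0.159,50],[0,0,-0.72,-0.006,-0.18,-0.159,50],[0,0,-0.9,-0.008,-0.225,-0.159,50],[0,0,-1.08,-0.01,-0.27,-0.159,50],[0,0,-1.26,-0.011,-0.315,-0.159,50],[0,0,-1.44,-0.013,-0.36,-0.159,50],[0,0,-1.62,-0.014,-0.405,-0.159,50],[0,0,-1.8,-0.016,-0.456,-0.159,50],[0,0,-1.855,-0.016,-0.456,-0.159,50],[0,0,-1.855,-0.016,-0.456,-0.159,50],[0,0,-1.855,-0.016,-0.456,-0.159,50]],
  ],
)

```text
time: 38.1
ee_pos: [0.5268, 0.2224, 0.2501]
eef_rot: [0.615, 0.789, -0.0, -0.0]
ft_force: [-0.1, -1.2, -1.7]
width: 0.0576
grip_force: 20.0
```

Run:
```python
from h import *
go((.527,.2235,.094,1.82))
```

```text
t 38.1 at [0.5268 0.2224 0.2501] yaw 1.8171 w 0.0576
[-0.0004  0.0003 -0.0029] [0.0011 0.0005 0.1561]
```

step_arm(
  deltas=[
    [[0,0,-0.002,0.001,0,0.05,50],[0,0,-0.002,0.001,0,0.1,50],[0,0,-0.002,0.001,0,0.13,50],[0,0,-0.002,0.001,0,0.15,50],[0,0,-0.002,0.001,0,0.155,50],[0,0,-0.002,0.001,0,0.156,50],[0,0,-0.002,0.001,0,0.156,50],[0,0,-0.002,0.001,0,0.156,80],[0,0,-0.002,0.001,0,0.156,100],[0,0,-0.002,0.001,0,0.156,100],[0,0,-0.002,0.001,0,0.156,100],[0,0,-0.002,0.001,0,0.156,100]],
  ],
)

```text
time: 39.6
ee_pos: [0.5264, 0.2244, 0.0941]
eef_rot: [0.613, 0.79, -0.0, -0.0]
ft_force: [0.8, 0.1, -1.1]
width: 0.0861
grip_force: 0.0
```

Run:
```python
from h import *
go((.6127,-.236,.25,-.036),(.6127,-.236,.0867,-.036))
```

```text
t 39.6 at [0.5264 0.2244 0.0941] yaw 1.8222 w 0.0861
[-1.0000e-04  4.0000e-04  1.8582e+00] [-0.4674 -0.0309 -0.1558]
[-1.0000e-04  4.0000e-04  1.8582e+00] [-0.4674 -0.0309  0.0075]
```

step_arm(
  deltas=[
    [[0,0,0,0,0,-0.03,100],[0,0,0,0,0,-0.08,100],[0,0,0,0,0,-0.13,100],[0,0,0.18,-0.047,-0.003,-0.156,100],[0,0,0.36,-0.093,-0.006,-0.156,100],[0,0,0.54,-0.14,-0.009,-0.156,100],[0,0,0.72,-0.187,-0.012,-0.156,100],[0,0,0.9,-0.234,-0.016,-0.156,100],[0,0,1.08,-0.28,-0.019,-0.156,100],[0,0,1.26,-0.327,-0.022,-0.156,100],[0,0,1.44,-0.374,-0.025,-0.156,100],[0,0,1.62,-0.42,-0.028,-0.156,100],[0,0,1.8,-0.467,-0.031,-0.14,100],[0,0,1.858,-0.467,-0.031,-0.1,100],[0,0,1.858,-0.467,-0.031,-0.1,100],[0,0,1.858,-0.467,-0.031,-0.1,100]],
  ],
)

```text
time: 41.6
ee_pos: [0.6131, -0.2351, 0.1955]
eef_rot: [1.0, -0.017, 0.0, 0.0]
ft_force: [-0.2, 0.0, -0.1]
width: 0.087
grip_force: 0.0
```

Run:
```python
from h import *
go((.6127,-.236,.0867,-.036))
```

```text
t 41.6 at [ 0.6131 -0.2351  0.1955] yaw -0.0332 w 0.087
[ 0.0004 -0.0006  0.0028] [-0.0004  0.0009  0.1088]
```

step_arm(
  deltas=[
    [[0,0,0.002,0,0.001,0.05,100],[0,0,0.002,0,0.001,0.09,100],[0,0,0.002,0,0.001,0.109,100],[0,0,0.002,0,0.001,0.109,100],[0,0,0.002,0,0.001,0.109,15],[0,0,0.002,0,0.001,0.109,15],[0,0,0.002,0,0.001,0.109,15],[0,0,0.002,0,0.001,0.109,15],[0,0,0.002,0,0.001,0.109,15],[0,0,0.002,0,0.001,0.109,15],[0,0,0.002,0,0.001,0.109,15],[0,0,0.002,0,0.001,0.109,15]],
  ],
)

```text
time: 43.1
ee_pos: [0.6124, -0.2367, 0.0851]
eef_rot: [1.0, -0.019, -0.0, 0.0]
ft_force: [0.9, 0.7, 0.1]
width: 0.03
grip_force: 20.0
```

Run:
```python
from h import *
go((.5543,.3092,.25,.285+np.pi/2))
```

```text
t 43.1 at [ 0.6124 -0.2367  0.0851] yaw -0.0379 w 0.03
[-2.0000e-04  5.0000e-04 -1.8937e+00] [-0.0788 -0.5433 -0.165 ]
```

step_arm(
  deltas=[
    [[0,0,0,0,0,-0.03,15],[0,0,0,0,0,-0.08,15],[0,0,0,0,0,-0.13,15],[0,0,0,0,0,-0.165,15],[0,0,-0.18,-0.008,-0.054,-0.165,15],[0,0,-0.36,-0.016,-0.108,-0.165,15],[0,0,-0.54,-0.024,-0.162,-0.165,15],[0,0,-0.72,-0.032,-0.216,-0.165,15],[0,0,-0.9,-0.04,-0.27,-0.165,15],[0,0,-1.08,-0.047,-0.324,-0.165,15],[0,0,-1.26,-0.055,-0.378,-0.165,15],[0,0,-1.44,-0.063,-0.432,-0.165,15],[0,0,-1.62,-0.071,-0.486,-0.165,15],[0,0,-1.8,-0.079,-0.543,-0.165,15],[0,0,-1.894,-0.079,-0.543,-0.165,15],[0,0,-1.894,-0.079,-0.543,-0.165,15],[0,0,-1.894,-0.079,-0.543,-0.165,15]],
  ],
)

```text
time: 45.22
ee_pos: [0.5545, 0.3077, 0.2502]
eef_rot: [0.601, 0.799, -0.0, 0.0]
ft_force: [0.0, -0.8, -1.5]
width: 0.03
grip_force: 20.0
```

Run:
```python
from h import *
go((.5543,.3092,.0877,.285+np.pi/2))
```

```text
t 45.23 at [0.5545 0.3077 0.2502] yaw 1.852 w 0.03
[-0.0002  0.0003 -0.0038] [0.0016 0.0002 0.1625]
```

step_arm(
  deltas=[
    [[0,0,-0.002,0.001,0,0.05,15],[0,0,-0.002,0.001,0,0.1,15],[0,0,-0.002,0.001,0,0.135,15],[0,0,-0.002,0.001,0,0.155,15],[0,0,-0.002,0.001,0,0.162,15],[0,0,-0.002,0.001,0,0.1625,15],[0,0,-0.002,0.001,0,0.1625,15],[0,0,-0.002,0.001,0,0.1625,45],[0,0,-0.002,0.001,0,0.1625,60],[0,0,-0.002,0.001,0,0.1625,100],[0,0,-0.002,0.001,0,0.1625,100],[0,0,-0.002,0.001,0,0.1625,100],[0,0,-0.002,0.001,0,0.1625,100]],
  ],
)

```text
time: 46.85
ee_pos: [0.5538, 0.3098, 0.0876]
eef_rot: [0.599, 0.801, -0.0, -0.0]
ft_force: [-0.1, 0.4, -0.5]
width: 0.0806
grip_force: 0.0
```

Run:
```python
from h import *
go((.4429,-.2289,.20,-.037))
```

```text
t 46.85 at [0.5538 0.3098 0.0876] yaw 1.858 w 0.0806
[-1.000e-04  5.000e-04  1.895e+00] [-0.4853 -0.259  -0.1123]
```

step_arm(
  deltas=[
    [[0,0,0,0,0,-0.03,100],[0,0,0,0,0,-0.08,100],[0,0,0,0,0,-0.13,100],[0,0,0,0,0,-0.162,100],[0,0,0.18,-0.048,-0.026,-0.162,100],[0,0,0.36,-0.097,-0.052,-0.162,100],[0,0,0.54,-0.145,-0.078,-0.162,100],[0,0,0.72,-0.194,-0.104,-0.162,100],[0,0,0.9,-0.242,-0.13,-0.162,100],[0,0,1.08,-0.291,-0.155,-0.162,100],[0,0,1.26,-0.34,-0.181,-0.162,100],[0,0,1.44,-0.388,-0.207,-0.162,100],[0,0,1.62,-0.437,-0.233,-0.162,100],[0,0,1.8,-0.485,-0.259,-0.14,100],[0,0,1.895,-0.485,-0.259,-0.112,100],[0,0,1.895,-0.485,-0.259,-0.112,100],[0,0,1.895,-0.485,-0.259,-0.112,100]],
  ],
)

```text
time: 48.98
ee_pos: [0.4432, -0.2285, 0.2006]
eef_rot: [1.0, -0.017, 0.0, 0.0]
ft_force: [-0.2, 0.4, -0.4]
width: 0.087
grip_force: 0.0
```

Run:
```python
from h import *
go((.4429,-.2289,.0918,-.037))
```

```text
t 48.98 at [ 0.4432 -0.2285  0.2006] yaw -0.0343 w 0.087
[ 0.0004 -0.0003  0.0027] [-0.0003  0.0004  0.1088]
```

step_arm(
  deltas=[
    [[0,0,0.002,0,0,0.05,100],[0,0,0.002,0,0,0.09,100],[0,0,0.002,0,0,0.109,100],[0,0,0.002,0,0,0.109,100],[0,0,0.002,0,0,0.109,30],[0,0,0.002,0,0,0.109,30],[0,0,0.002,0,0,0.109,30],[0,0,0.002,0,0,0.109,30],[0,0,0.002,0,0,0.109,30],[0,0,0.002,0,0,0.109,30],[0,0,0.002,0,0,0.109,30]],
  ],
)

```text
time: 50.35
ee_pos: [0.4428, -0.2287, 0.0908]
eef_rot: [1.0, -0.019, -0.0, 0.0]
ft_force: [-0.6, 0.5, 1.3]
width: 0.0444
grip_force: 20.0
```

Run:
```python
from h import *
go((.593,.166,.25,1.857))
```

```text
t 50.35 at [ 0.4428 -0.2287  0.0908] yaw -0.0389 w 0.0444
[-1.0000e-04  3.0000e-04 -1.8959e+00] [ 0.1346 -0.4002 -0.1593]
```

step_arm(
  deltas=[
    [[0,0,0,0,0,-0.03,30],[0,0,0,0,0,-0.08,30],[0,0,0,0,0,-0.13,30],[0,0,0,0,0,-0.159,30],[0,0,-0.18,0.013,-0.04,-0.159,30],[0,0,-0.36,0.027,-0.08,-0.159,30],[0,0,-0.54,0.04,-0.12,-0.159,30],[0,0,-0.72,0.054,-0.16,-0.159,30],[0,0,-0.9,0.067,-0.2,-0.159,30],[0,0,-1.08,0.081,-0.24,-0.159,30],[0,0,-1.26,0.094,-0.28,-0.159,30],[0,0,-1.44,0.108,-0.32,-0.159,30],[0,0,-1.62,0.121,-0.36,-0.159,30],[0,0,-1.8,0.135,-0.4,-0.159,30],[0,0,-1.896,0.135,-0.4,-0.159,30],[0,0,-1.896,0.135,-0.4,-0.159,30],[0,0,-1.896,0.135,-0.4,-0.159,30]],
  ],
)

```text
time: 52.48
ee_pos: [0.5932, 0.165, 0.2496]
eef_rot: [0.6, 0.8, -0.0, -0.0]
ft_force: [0.4, 0.7, -1.6]
width: 0.0437
grip_force: 20.0
```

Run:
```python
from h import *
go((.593,.166,.0933,1.857))
```

```text
t 52.48 at [0.5932 0.165  0.2496] yaw 1.8536 w 0.0437
[-0.0005  0.0002 -0.0034] [1.100e-03 1.000e-04 1.563e-01]
```

Place, release, rise, and back off toward the near side for a look.

step_arm(
  deltas=[
    [[0,0,-0.002,0,0,0.05,30],[0,0,-0.002,0,0,0.1,30],[0,0,-0.002,0,0,0.13,30],[0,0,-0.002,0,0,0.15,30],[0,0,-0.002,0,0,0.156,30],[0,0,-0.002,0,0,0.1565,30],[0,0,-0.002,0,0,0.1565,30],[0,0,-0.002,0,0,0.1565,60],[0,0,-0.002,0,0,0.1565,75],[0,0,-0.002,0,0,0.1565,100],[0,0,-0.002,0,0,0.1565,100],[0,0,-0.002,0,0,0.1565,100],[0,0,-0.002,0,0,0.12,100],[0,0,-0.002,0,0,0.07,100],[0,0,-0.002,0,0,0.02,100],[0,0,-0.002,0,0,-0.04,100],[0,0,-0.002,0,0,-0.05,100],[0,0,-0.002,0,0,-0.05,100]],
  ],
)

```text
time: 54.72
ee_pos: [0.5935, 0.1659, 0.2998]
eef_rot: [0.598, 0.801, 0.0, 0.0]
ft_force: [-1.3, -1.2, -0.3]
width: 0.0872
grip_force: 0.0
```

Run:
```python
from h import *
go((.6007,.2419,.3008,.25))
```

```text
t 54.73 at [0.5935 0.1659 0.2998] yaw 1.8592 w 0.0872
[ 2.0000e-04 -6.0000e-04  1.6092e+00] [ 0.0708  0.0285 -0.001 ]
```

step_arm(
  deltas=[
    [[0,0,1.609,0.071,0.028,-0.001,100],[0,0,1.609,0.071,0.028,-0.001,100],[0,0,1.609,0.071,0.028,-0.001,100],[0,0,1.609,0.071,0.028,-0.001,100],[0,0,1.609,0.071,0.028,-0.001,100],[0,0,1.609,0.071,0.028,-0.001,100],[0,0,1.609,0.071,0.028,-0.001,100],[0,0,1.609,0.071,0.028,-0.001,100],[0,0,1.609,0.071,0.028,-0.001,100],[0,0,1.609,0.071,0.028,-0.001,100],[0,0,1.609,0.071,0.028,-0.001,100],[0,0,1.609,0.071,0.028,-0.001,100],[0,0,1.609,0.071,0.028,-0.001,100]],
  ],
)

```text
time: 56.35
ee_pos: [0.6, 0.2418, 0.3006]
eef_rot: [0.992, 0.125, -0.0, -0.0]
ft_force: [0.8, 0.0, -0.3]
width: 0.0871
grip_force: 0.0
```

Run:
```python
from m import *;import pickle
c1=pickle.load(open("w1.pkl","rb"));c2=shot("wrist","w9.png")
go()
for c in (c1,c2):
    H,S,V=[x.astype(int) for x in cv2.split(cv2.cvtColor(c["img"],cv2.COLOR_RGB2HSV))]
    k=big(roi(V>150,(352,189,422,238)));print("carton",rect(pt(c,k,.125)))
    k=big(roi((V>118)|((S>120)&(V<80)),(203,196,272,226)),3);print("pads",rect(pt(c,k,.105)))
    k=big(roi((V>190)&(S<60),(285,225,344,284)));print("tube",cv2.minEnclosingCircle((pt(c,k,.115)[:,:2]*1000).astype(np.float32)))
f=lambda c:cv2.resize(c["img"][110:290,185:580,::-1],None,fx=1.5,fy=1.5,interpolation=cv2.INTER_CUBIC)
cv2.imwrite("pics/cmp.png",np.vstack([f(c1),f(c2)]))
```

```text
t 56.4 at [0.6    0.2418 0.3006] yaw 0.2506 w 0.0871
carton ((593.0, 164.2), (49.1, 63.0), 16.38)
pads ((552.6, 311.2), (31.2, 71.6), 14.35)
tube ((527.1453247070312, 223.1155242919922), 25.708740234375)
carton ((591.6, 164.5), (49.0, 62.2), 17.45)
pads ((551.6, 311.4), (31.2, 71.6), 14.43)
tube ((526.5029296875, 223.7453155517578), 25.473478317260742)
```

View pics/cmp.png

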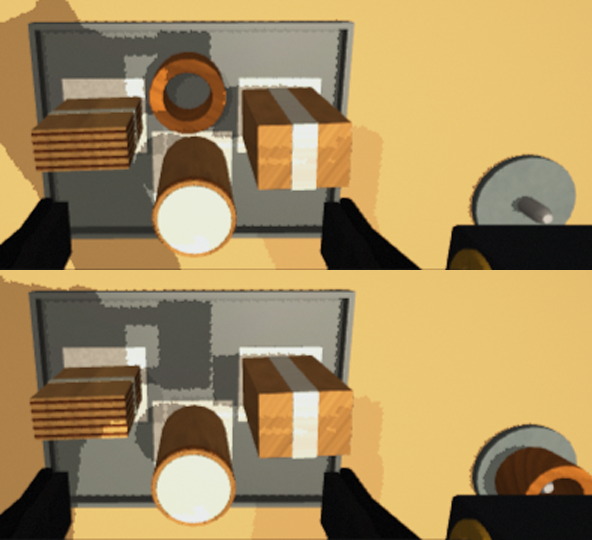

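The before and after views agree to about 1.5 mm and 1°, and the roll is on the stand with the post showing in its hole, so I'm handing in.

```bash
python3 -c "
from bench import r;print(r.close_job())"
```

```text
the job is handed in; nothing more can be done
None
```

The job is handed in at about 56 s: the roll is over the stand's post, and the carton, tube and pads are upright in the tray within about 1.5 mm and 1° of where they started; no verdict was returned.

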